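Change the supply panel over from mains to generator

ROBOT

A 6-joint arm with a two-finger parallel gripper is mounted at the origin on a cart in front of the work surface, level with it; the furniture and walls round the work are solid. World frame = base frame: x ahead of the robot, y to its left, z up, the work surface at z = 0. Lengths are in m, angles in degrees, forces in N, time in s.
With the tool pointing down it reaches from about 0.3 to 0.75 m from the base axis. Payload 8.5 kg.
Tool frame: the origin (TCP) lies at the very end of the fingers, on their centre line; the grasp point (between the pads) lies 19 mm behind it (env.tcp_to_grasp is the distance from the TCP to the grasp point, in m); z points along the fingers, y is the line along which they close (so a half turn about z gives the same grasp; the last joint's range is limited). The gripper opens to 85 mm and grips with 20 to 120 N. Pads are 22 mm wide; open, the fingers measure 114 mm over their backs; the gripper's body (76 mm by 85 mm) begins 54 mm behind the grasp point. The pads swing forward as they close: fully open they stand 13 mm farther back than shut.
Start: joints at [-88.081, 21.807, 74.336, -0, 83.858, -12.336], TCP at [0.135, -0.533, 0.197] pointing down, gripper open.
Joint ranges: [-178.18, 178.18], [-50.72, 133.34], [12.68, 142.11], [-81.47, 261.47], [9.98, 163.14], [-165.26, 165.26]. Speed limits (degrees/s): [136.94, 136.94, 180, 180, 180, 180].

INTERFACE

Orientations are given as a 3x3 rotation matrix whose columns are the frame's x, y, z axes.
In Python, from rig import status, get_image, env gives the robot as it stands.
- The arm moves only by the shell command python3 -m handwheel 'ROWS' [FORCE]. ROWS is text: rows parted by semicolons, each of 7 numbers parted by spaces: the shift along the world's x, y, z in cm, then the turn, a rotation vector about the world's x, y, z in degrees, then the opening, from 0 (shut) to 1 (fully open). In form: dx dy dz wx wy wz gripper; .... A call has 1 to 8 rows; each row is the pose to reach, as a shift and turn from the pose commanded when the call began; what a row does not reach only later rows make up. A row lasts 1/12 s, in which the tool goes at most 41.7 mm and 7.16 degrees, less where a joint would pass 70% of its speed; a pose out of reach is approached as far as the arm can. A call with a gripper value outside its range is refused whole. The fingers move at their own pace and stop on an object; FORCE is the grip in N (left out, the last holds). Time passes only in rows, so rows that repeat a pose let the fingers close. It gives the time, the measured TCP pose, the force, the opening and the grip force at its end, in the units of the state.
- status.observe(): the state, without advancing time (a new reading comes with each control period).
- get_image(name): name is "scene" or "top"; returns a dict with "color" (420x560x3 uint8, red, green, blue), "vertical_fov" (degrees; the focal length in pixels is half the picture's height over the tangent of half this angle, whatever the lens; pixels are square), "cx", "cy" (the principal point, pixels), "xyz" and "orientation" of the camera in the world. Camera axes: x right, y down, z forward; pixel columns grow to the right and rows downward; lengths in m; the calibration is good to about 2 mm. A picture is of the moment at which its call begins. There is no depth.
- env.close_job(): hands the job in; it is judged then, once.
The state is a dict: "time_s": time; "q": joint angles; "qvel": joint speeds; "joint_efforts": joint torques, N m; "position": TCP position; "tool_rot": TCP orientation; "ft_force": force on the tool from outside, world axes, zero at the start; "wrist_torque": the same for the moment, N m; "grip_width": finger opening in m; "gripper_force": force on a finger pad.
Only numpy, scipy, OpenCV 4.12 (cv2) and the standard library are available. Lean on these libraries where they do the work, as an engineer would, in place of code of your own. Each camera call takes 0.05 s, during which the arm holds its last target. There are 200 camera calls.

TASK

The supply changeover panel on the bench is still set to mains; change it over to the generator, which takes only presses and pushes of the closed fingertips. In this order (left and right as seen from the robot): press the large left rocker (mains) off by its near half, push the interlock slide fully to the left by its upright tab, press the large right rocker (generator) on by its far half, and press the small left rocker (bench sockets) on by its far half. Leave the small right rocker off, do not force anything, and do not pick up or shift the padlock, the pencil or the other things lying about.

Things in the scene. Friction and masses are not known exactly. Their poses are not given: they have to be found in the camera images.
- changeover_panel: grey steel box lying on its back, 180 (x) x 280 (y) x 72 mm high, heavy, does not move. Origin: centre of underside; its +x points away from the robot (far side with three black glands), +y left. It stands flat on the bench top, so its face is 72 mm above it; rocker frames stand 11 mm above the face, the two straps over the slide (at y +45 and -45, x 33 to 69) 13 mm.
- mains_rocker (a joint): left large rocker at panel x +12, y +85: black paddle 34 wide (y) x 60 long (x), hinged across its middle. 0 = off (near half down), 0.30 rad = on (far half down); starts on. Snap action: about 5 N on the raised half, past the middle it goes over and stays. A half that is down is level, its top 15 mm above the face; the end of the raised half is 24 mm above it.
- mains_rocker_near (a point): on top of the left large rocker's near half, mid-width, 20 mm from the hinge: pressed straight down here it goes off (about 6 mm down)
- interlock_slide (a joint): steel plate 168 mm long sliding along panel y at x +51, under the lugs on the large rockers' far ends. 0 = right (locks the generator rocker off), 0.032 m = fully left (locks the mains rocker off, frees the generator's). Starts at 0 to 0.003. A push of about 3 N moves it and it stays where left; while mains is on, a lug stops it after 6 mm.
- slide_tab (a point): middle of the top edge of the slide's bent-up tab, which stands 40 mm above the panel face, 30 mm wide along panel x, 5 mm thick along y. Push its right (-y) face toward panel +y, well above the straps; beside it 45 mm is free for the fingers.
- generator_rocker (a joint): right large rocker at panel x +12, y -85, made like the mains rocker: 0 = off, 0.30 rad = on (far half down and level); starts off. While the slide lies under its lug it stops at about 0.07 rad; it is free once the slide is more than 0.020 m to the left. Same snap action and heights.
- generator_rocker_far (a point): on top of the right large rocker's far half, mid-width, 20 mm from the hinge: pressed straight down here it goes on (about 6 mm down)
- bench_rocker (a joint): left small rocker (bench sockets) at panel x -55, y +50: black paddle 26 wide x 44 long. 0 = off, 0.30 rad = on (far half down, level, its top 15 mm above the face); starts off; same snap action, about 5 N
- bench_rocker_far (a point): on top of the left small rocker's far half, mid-width, 15 mm from the hinge: pressed straight down here it goes on (about 4 mm down)
- spare_rocker (a joint): right small rocker (spare circuit) at panel x -55, y -50, like the left small one; starts off and stays off
- padlock: brass padlock 67 x 40 x 16 mm lying on the panel's face between the two large rockers; a loose bystander, leave it where it lies
- screwdriver: screwdriver 197 mm long, lying on the bench; a loose bystander, leave it where it lies
- insulating_tape: roll of tape 68 mm across, 19 mm high; a loose bystander, leave it where it lies
- pliers: combination pliers 166 mm long; a loose bystander, leave it where it lies
- tin: flat round tin 75 mm across, 40 mm high; a loose bystander, leave it where it lies
- pencil: flat pencil 146 x 12 x 8 mm lying on the panel's face along its right-hand edge, about 15 mm beside the generator rocker; a loose bystander, leave it where it lies
- marker: marker pen 135 mm long; a loose bystander, leave it where it lies

How it is judged (in metres and radians):
On the way, in this order (a step that is already met when the one before it is completed fails the run):
1. the mains rocker is off (value of joint mains_rocker below 0.04 rad), for 0.2 s.
2. the interlock slide is fully to the left, mains still off (value of joint interlock_slide above 0.027 m and value of joint mains_rocker below 0.04 rad), for 0.2 s.
3. the generator rocker is on (value of joint generator_rocker above 0.26 rad), for 0.2 s.
4. the bench-socket rocker is on (value of joint each of bench_rocker, generator_rocker above 0.26 rad), for 0.2 s.
At the end, for the whole second after the job is handed in: Mains rocker off and spare rocker off (both within 0.04 rad of 0), slide at least 27 of its 32 mm to the left, generator and bench-socket rockers on (above 0.26 of 0.30 rad), switched in that order (all of step 2 and all of step 4 and value of joint spare_rocker below 0.04 rad); the robot touches nothing.
It fails at once if the spare rocker is switched on (value of joint spare_rocker above 0.15 rad).
It fails at once if the generator or bench rocker is switched on before the mains is off and the slide is across (value of joint any of generator_rocker, bench_rocker above 0.15 rad and value of joint interlock_slide below 0.018 m).
It fails at once if the bench sockets are switched on before the generator (value of joint bench_rocker above 0.15 rad and value of joint generator_rocker below 0.15 rad).
It fails at once if the panel is forced: pressed with more than 80 N (contact force between any of the fingers, the arm and changeover_panel above 80 N).
It fails at once if a loose thing is picked up or shifted by more than 25 mm (distance of any of padlock, screwdriver, insulating_tape, pliers, tin, marker, pencil from where it was at the start of the episode above 0.025 m).
It also fails if it takes over 45 s, if anything falls off the work surface, if the arm or the gripper's body presses on something with over 40 N, if the wrist force passes 120 N, or if a joint passes its speed limit or range.

## Working session

There is one attempt and no reset: what is moved stays moved. The work goes in short steps, Python scripts to look and compute and a shell command to move; the robot and the scene stay as the last step left them, time stands still between calls to the robot, and variables do not carry over. Pictures are saved under pics/ and viewed, at most 10 in all, crops included, and the job is handed in when it is done.

```bash
mkdir -p pics
python3 - <<'E'
from rig import status,get_image
import cv2,numpy as np
for n in("top","scene"):
    d=get_image(n);cv2.imwrite(f"pics/{n}0.png",d["color"][:,:,::-1])
    print(n,{k:v for k,v in d.items() if k!="color"})
s=status.observe();print(s["position"],s["tool_rot"],s["time_s"])
E
```

```text
top {'vertical_fov': 55.27226207242695, 'cx': 281.424627500766, 'cy': 211.91407507269795, 'xyz': array([ 0.49495441, -0.11302637,  1.02785707]), 'orientation': array([[ 0.01919637, -0.99373506,  0.11010056],
       [-0.99952105, -0.02174745, -0.02201653],
       [ 0.02427301, -0.10962519, -0.99367658]])}
scene {'vertical_fov': 52.657769844499434, 'cx': 282.70170505366445, 'cy': 208.0444693781005, 'xyz': array([0.13681332, 0.50074383, 0.96142301]), 'orientation': array([[-0.81994677, -0.43604046,  0.37088543],
       [-0.57239592,  0.6165054 , -0.54063296],
       [ 0.00708498, -0.65558356, -0.7550894 ]])}
[ 0.13542921 -0.53275978  0.19636989] [[ 9.69205676e-01  2.46252625e-01 -3.72394917e-05]
 [ 2.46252464e-01 -9.69204844e-01  1.30161282e-03]
 [ 2.84432878e-04 -1.27070085e-03 -9.99999152e-01]] 0.1
```

View pics/top0.png

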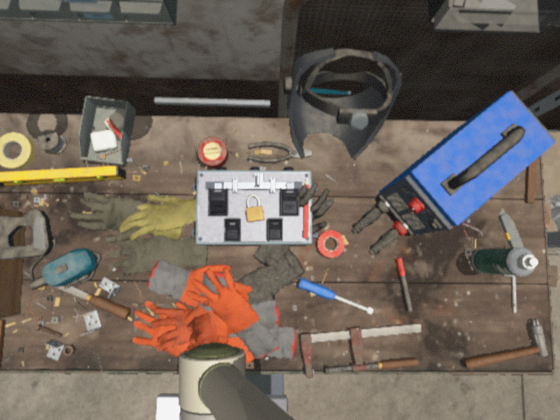

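View pics/scene0.png

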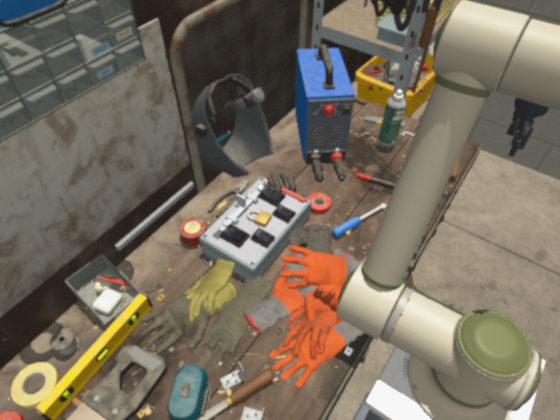

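The top view shows the panel at about columns 196–312, rows 170–243, with the padlock near (254,212). In the scene view it is near (255,225). I'll enlarge both.

Run:
```python
import cv2
a=cv2.imread("pics/top0.png")[160:255,185:325]
b=cv2.imread("pics/scene0.png")[170:280,190:325]
a=cv2.resize(a,None,fx=5.7,fy=5.7,interpolation=cv2.INTER_CUBIC);cv2.imwrite("pics/topc.png",a)
b=cv2.resize(b,None,fx=5.4,fy=5.4,interpolation=cv2.INTER_CUBIC);cv2.imwrite("pics/scenec.png",b)
```

```text
(no output)
```

View pics/topc.png

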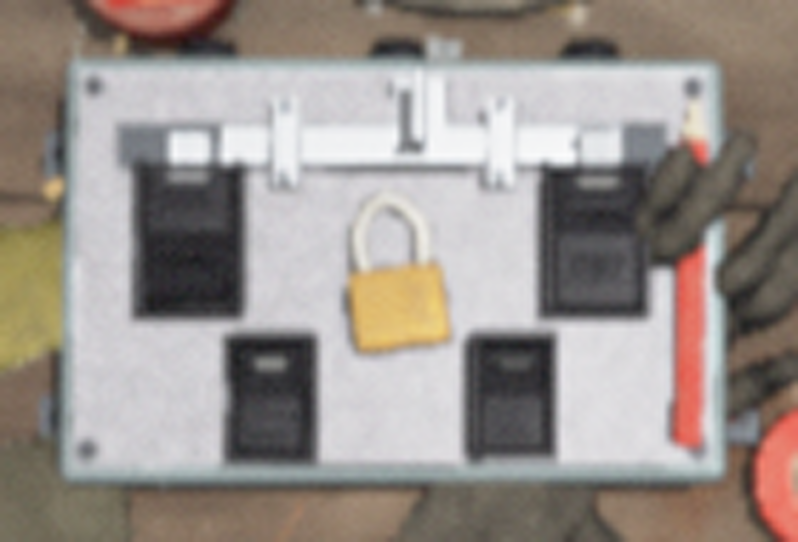

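View pics/scenec.png

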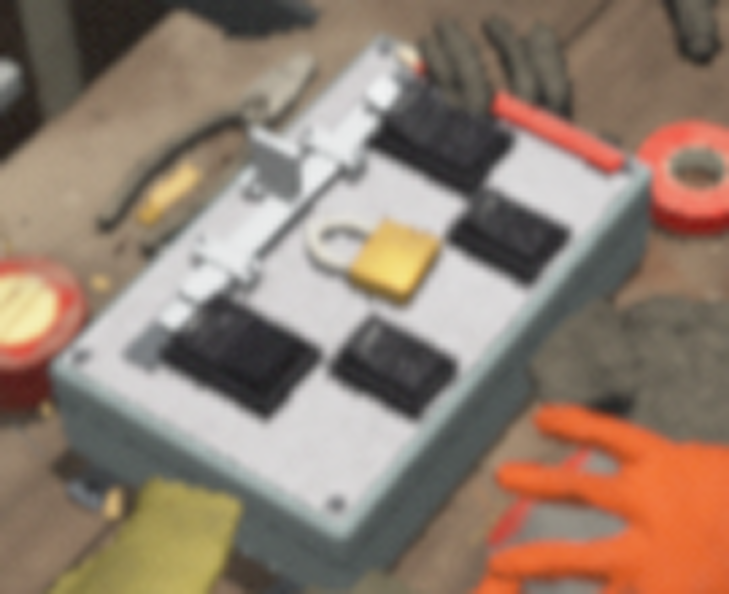

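Both views are clear. Top crop: the face corners are near (70,62), (720,62), (722,475) and (63,475), and the tab is edge-on near x≈430. Scene crop: the corners are near (55,370), (345,540), (650,175) and (383,40). A glove finger drapes over the pencil. Next I'll fit the panel pose to both views.

```bash
cat > h.py <<'E'
import numpy as np
from rig import get_image,status
from scipy.optimize import least_squares
def proj(d,P):
    f=210/np.tan(np.radians(d["vertical_fov"]/2))
    c=(np.atleast_2d(P)-d["xyz"])@d["orientation"]
    return np.c_[d["cx"]+f*c[:,0]/c[:,2],d["cy"]+f*c[:,1]/c[:,2]]
def world(p,P):
    x,y,a=p;c,s=np.cos(a),np.sin(a);P=np.atleast_2d(np.array(P,float))
    return np.c_[x+c*P[:,0]-s*P[:,1],y+s*P[:,0]+c*P[:,1],P[:,2]]
E
python3 - <<'E'
from h import *
T,S=get_image("top"),get_image("scene")
C=[[.09,.14,.072],[.09,-.14,.072],[-.09,-.14,.072],[-.09,.14,.072]]
t=(np.array([[70,62],[720,62],[722,475],[63,475]])+.5)/5.7-.5+[185,160]
s=(np.array([[55,370],[383,40],[650,175],[345,540]])+.5)/5.4-.5+[190,170]
for ims in ([(T,t)],[(S,s)],[(T,t),(S,s)]):
    f=lambda p:np.concatenate([(proj(d,world(p,C))-u).ravel() for d,u in ims])
    r=least_squares(f,[.5,-.05,0]);print(r.x[:2],np.degrees(r.x[2]));print(r.fun.round(1))
p=r.x;np.save("p.npy",p)
for n,P in dict(mains=[-.008,.085,.09],tabR=[.051,-.005,.112],tabC=[.051,0,.112],gen=[.032,-.085,.087],bench=[-.04,.05,.087]).items():
    w=world(p,P);print(n,w.round(4),(proj(T,w)-[185,160])*5.7,(proj(S,w)-[190,170])*5.4)
R=status.observe()["tool_rot"];print(np.degrees(np.arctan2(R[1,0],R[0,0])))
E
```

```text
[ 0.61302617 -0.0678993 ] 1.2457028901395784
[-0.9 -1.2  0.8 -0.9  1.3  0.9 -1.2  1.1]
[ 0.60806921 -0.06454647] 1.3967623407747716
[-2.   0.2 -0.3 -1.4  2.2 -1.3  0.2  1.4]
[ 0.61125452 -0.06692438] 1.3316641655953707
[-1.4 -0.4  0.4 -0.3  0.9  1.5 -1.6  1.9 -2.3 -1.  -0.6 -2.3  1.8 -2.3
 -0.4  0.1]
mains [[0.6013 0.0179 0.09  ]] [[181.32634376 282.07171696]] [[268.31747951 354.66750656]]
tabR [[ 0.6624 -0.0707  0.112 ]] [[398.5724854  131.09220477]] [[280.84622217 156.19398398]]
tabC [[ 0.6622 -0.0657  0.112 ]] [[386.2312609  131.08704489]] [[274.77052877 162.35824093]]
gen [[ 0.6452 -0.1512  0.087 ]] [[593.21715593 187.02896438]] [[405.36660153 109.42967365]]
bench [[ 0.5701 -0.0179  0.087 ]] [[266.59255241 360.02807178]] [[366.13682398 339.85026042]]
14.256034439287125
```

The fit agrees with the visible rockers to about 2 mm: panel centre (0.611, -0.067), yaw 1.3°. Now closing the gripper and approaching.

```bash
python3 -m handwheel '10 12 0 0 0 -6 0;10 12 0 0 0 -12.9 0;10 12 0 0 0 -12.9 0;20 24 0 0 0 -12.9 0;20 24 0 0 0 -12.9 0;20 24 0 0 0 -12.9 0;24 28 0 0 0 -12.9 0;24 28 0 0 0 -12.9 0' 30
```

```text
time_s: 0.87
position: [0.3524, -0.2775, 0.197]
tool_rot: [[1.0, 0.023, 0.0], [0.023, -1.0, -0.0], [0.0, 0.0, -1.0]]
ft_force: [0.8, -1.0, 0.0]
grip_width: 0.0001
gripper_force: 0.0
```

```bash
python3 -m handwheel '3 3 0 0 0 0 0;6 6 0 0 0 0 0;9 9 0 0 0 0 0;12 12 0 0 0 0 0;15 16 -1 0 0 0 0;18 20 -2 0 0 0 0;20 23 -3 0 0 0 0;20 23 -3 0 0 0 0'; python3 -c "
from rig import status as s;o=s.observe();print(o['position'],o['tool_rot'],o['q'],o['ft_force'])"
```

```text
time_s: 1.53
position: [0.5528, -0.0453, 0.1654]
tool_rot: [[1.0, 0.027, -0.001], [0.027, -1.0, 0.001], [-0.001, -0.001, -1.0]]
ft_force: [-0.8, -0.9, -0.7]
grip_width: -0.0003
gripper_force: 0.0
[ 0.55282608 -0.04532006  0.16536117] [[ 0.99963814  0.02686366 -0.00138991]
 [ 0.02686566 -0.99963802  0.00144053]
 [-0.00135071 -0.00147735 -0.999998  ]] [-1.69464079e+01  2.37206008e+01  7.66671415e+01  5.66509581e-02
  7.97124983e+01  7.15040080e+01] [-0.81229942 -0.88679025 -0.73609272]
```

```bash
python3 -m handwheel '2 2 0 0 0 0 0;2 2 0 0 0 0 0;2 2 0 0 0 0 0;2 2 0 0 0 0 0'
```

```text
time_s: 1.87
position: [0.5711, -0.0296, 0.1667]
tool_rot: [[1.0, 0.024, -0.001], [0.024, -1.0, -0.0], [-0.001, 0.0, -1.0]]
ft_force: [0.3, 0.7, 0.9]
grip_width: 0.0003
gripper_force: 0.0
```

```bash
python3 -m handwheel '1.5 2.4 -1 0 0 0 0;3 4.75 -2 0 0 0 0;3 4.75 -4 0 0 0 0;3 4.75 -6 0 0 0 0;3 4.75 -6 0 0 0 0;3 4.75 -6 0 0 0 0'
python3 - <<'E'
from rig import get_image
import cv2,numpy as np
a=get_image("top")["color"][150:255,180:320,::-1];b=get_image("scene")["color"][165:270,190:330,::-1]
cv2.imwrite("pics/m1.png",cv2.resize(np.vstack([a,b]),None,fx=2.8,fy=2.8,interpolation=cv2.INTER_CUBIC))
E
```

```text
time_s: 2.37
position: [0.6009, 0.0173, 0.1069]
tool_rot: [[1.0, 0.022, -0.002], [0.022, -1.0, 0.0], [-0.002, -0.0, -1.0]]
ft_force: [0.0, -0.6, 0.1]
grip_width: 0.0002
gripper_force: 0.0
```

View pics/m1.png

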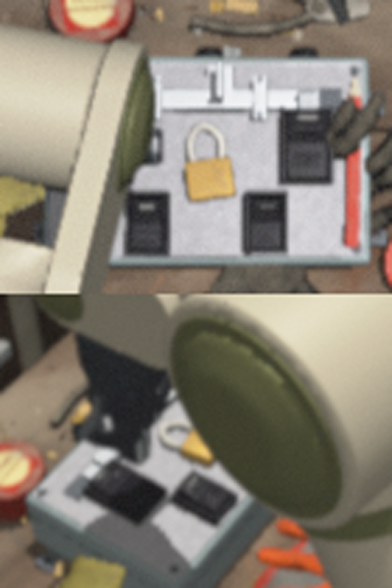

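The scene view shows the gripper over the left large rocker, with its tip merging into the black paddle around (139,480), as predicted. Pressing down gently.

```bash
python3 -m handwheel '0 0 -0.6 0 0 0 0;0 0 -1.2 0 0 0 0;0 0 -1.4 0 0 0 0;0 0 -1.6 0 0 0 0'; python3 -m handwheel '0 0 -0.1 0 0 0 0;0 0 -0.2 0 0 0 0;0 0 -0.3 0 0 0 0;0 0 -0.4 0 0 0 0;0 0 -0.4 0 0 0 0'
```

```text
time_s: 2.8
position: [0.6014, 0.0181, 0.0906]
tool_rot: [[1.0, 0.024, -0.0], [0.024, -1.0, 0.0], [-0.0, -0.0, -1.0]]
ft_force: [0.2, -0.6, 0.2]
grip_width: -0.0002
gripper_force: 0.0
time_s: 3.22
position: [0.6015, 0.0182, 0.0868]
tool_rot: [[1.0, 0.024, -0.0], [0.024, -1.0, 0.0], [-0.0, -0.0, -1.0]]
ft_force: [-0.1, 0.1, 0.3]
grip_width: -0.0001
gripper_force: 0.0
```

```bash
python3 -m handwheel '0 0 -0.1 0 0 0 0;0 0 -0.2 0 0 0 0;0 0 -0.2 0 0 0 0'
```

```text
time_s: 3.47
position: [0.6015, 0.0182, 0.0847]
tool_rot: [[1.0, 0.024, -0.0], [0.024, -1.0, 0.0], [-0.0, -0.0, -1.0]]
ft_force: [-0.1, 0.6, -0.3]
grip_width: 0.0001
gripper_force: 0.0
```

```bash
python3 -m handwheel '0 0 -0.1 0 0 0 0;0 0 -0.2 0 0 0 0;0 0 -0.2 0 0 0 0'
python3 - <<'E'
from h import *
import cv2
d=get_image("scene");w=status.observe()["position"];print((proj(d,w)-[190,165])*5.6)
cv2.imwrite("pics/m2.png",cv2.resize(d["color"][165:270,190:330,::-1],None,fx=5.6,fy=5.6,interpolation=cv2.INTER_CUBIC))
E
```

```text
time_s: 3.72
position: [0.6014, 0.0182, 0.0827]
tool_rot: [[1.0, 0.024, -0.0], [0.024, -1.0, 0.0], [-0.0, -0.0, -1.0]]
ft_force: [-0.6, -0.7, 0.5]
grip_width: 0.0004
gripper_force: 0.0
[[278.55945151 405.49890455]]
```

View pics/m2.png

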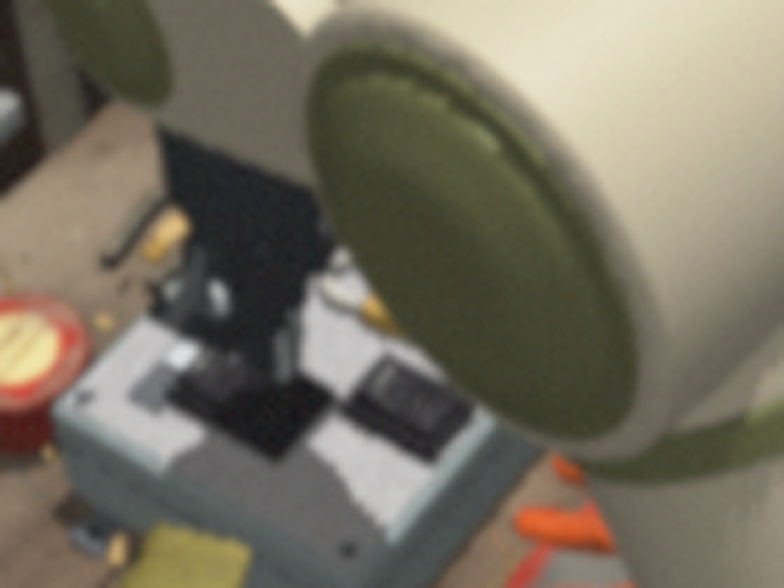

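```bash
python3 -m handwheel '0 0 3 0 0 0 0;0 0 6 0 0 0 0;3 -4 6 0 0 0 0;6.2 -8 6 0 0 0 0;6.2 -12 6 0 0 0 0;6.2 -12.9 6 0 0 0 0;6.2 -12.9 6 0 0 0 0'
python3 - <<'E'
from h import *
import cv2
T=get_image("top");S=get_image("scene")
a=T["color"][150:255,180:320,::-1];b=S["color"][165:270,190:330,::-1]
cv2.imwrite("pics/m3.png",cv2.resize(np.vstack([a,b]),None,fx=2.8,fy=2.8,interpolation=cv2.INTER_CUBIC))
w=status.observe()["position"];print((proj(T,w)-[180,150])*2.8,(proj(S,w)-[190,60])*2.8)
E
```

```text
time_s: 4.35
position: [0.6639, -0.1158, 0.142]
tool_rot: [[1.0, 0.019, -0.0], [0.019, -1.0, -0.001], [-0.0, 0.001, -1.0]]
ft_force: [0.2, -0.4, -0.1]
grip_width: -0.0003
gripper_force: 0.0
[[259.04716948  85.40619817]] [[169.03558787 341.72901408]]
```

View pics/m3.png

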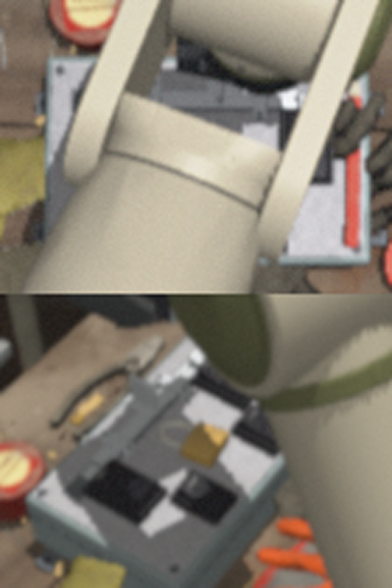

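```bash
python3 -m handwheel '0 0 -2 0 0 0 0;0 0 -4 0 0 0 0;0 0 -4.6 0 0 0 0;0 1 -4.6 0 0 0 0;0 2 -4.6 0 0 0 0;0 2 -4.6 0 0 0 0'; python3 -m handwheel '0 0.4 0 0 0 0 0;0 0.8 0 0 0 0 0;0 1.2 0 0 0 0 0;0 1.4 0 0 0 0 0;0 1.4 0 0 0 0 0'
```

```text
time_s: 4.95
position: [0.6641, -0.088, 0.0985]
tool_rot: [[1.0, 0.026, 0.002], [0.026, -1.0, 0.0], [0.002, -0.0, -1.0]]
ft_force: [0.2, 0.3, 0.5]
grip_width: -0.0001
gripper_force: 0.0
time_s: 5.37
position: [0.6636, -0.0764, 0.0971]
tool_rot: [[1.0, 0.024, 0.0], [0.024, -1.0, -0.0], [0.0, 0.0, -1.0]]
ft_force: [-0.1, 0.4, -0.0]
grip_width: 0.0003
gripper_force: 0.0
```

```bash
python3 -m handwheel '0 0.3 -0.3 0 0 0 0;0 0.5 -0.3 0 0 0 0;0 0.5 -0.3 0 0 0 0'; python3 -m handwheel '0 0.3 0 0 0 0 0;0 0.5 0 0 0 0 0;0 0.5 0 0 0 0 0';python3 -m handwheel '0 0.3 0 0 0 0 0;0 0.5 0 0 0 0 0;0 0.5 0 0 0 0 0'
python3 - <<'E'
from h import *
import cv2
S=get_image("scene")
cv2.imwrite("pics/m4.png",cv2.resize(S["color"][165:270,190:330,::-1],None,fx=5.6,fy=5.6,interpolation=cv2.INTER_CUBIC))
w=status.observe()["position"];print((proj(S,w)-[190,165])*5.6)
E
```

```text
time_s: 5.62
position: [0.6634, -0.0715, 0.0936]
tool_rot: [[1.0, 0.024, -0.001], [0.024, -1.0, 0.0], [-0.001, -0.0, -1.0]]
ft_force: [0.1, 0.0, -0.3]
grip_width: 0.0004
gripper_force: 0.0
time_s: 5.87
position: [0.6635, -0.0664, 0.094]
tool_rot: [[1.0, 0.024, 0.0], [0.024, -1.0, 0.0], [0.0, -0.0, -1.0]]
ft_force: [-0.1, -0.2, -0.1]
grip_width: -0.0
gripper_force: 0.0
time_s: 6.12
position: [0.6635, -0.0614, 0.094]
tool_rot: [[1.0, 0.024, -0.0], [0.024, -1.0, 0.0], [-0.0, -0.0, -1.0]]
ft_force: [-0.3, 0.4, -0.1]
grip_width: 0.0001
gripper_force: 0.0
[[279.99531958 225.29715733]]
```

View pics/m4.png

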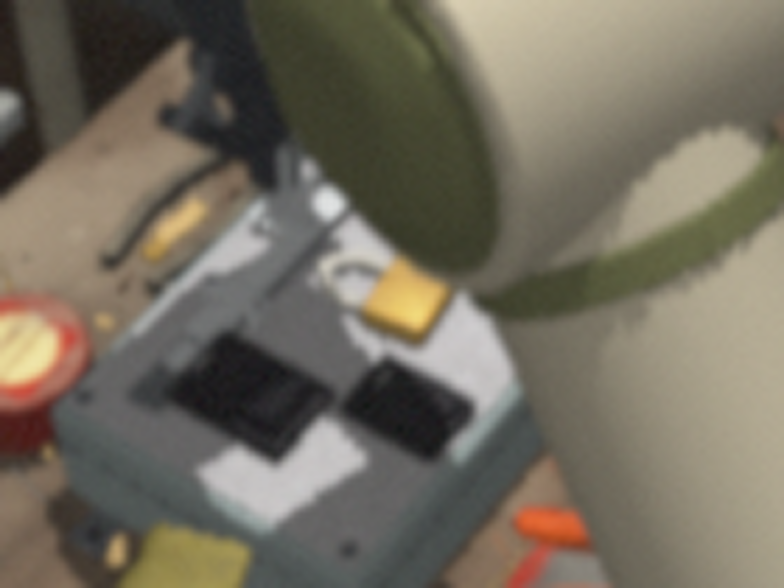

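In m4 the tip appears near (290,185), but the measured TCP projects to (280,225). No contact forces showed up either. The fit residuals also suggest the face is farther from the cameras than assumed, so I'll refit with the height free.

Run:
```python
from h import *
T,S=get_image("top"),get_image("scene")
C=np.array([[.09,.14,.072],[.09,-.14,.072],[-.09,-.14,.072],[-.09,.14,.072]])
t=(np.array([[70,62],[720,62],[722,475],[63,475]])+.5)/5.7-.5+[185,160]
s=(np.array([[55,370],[383,40],[650,175],[345,540]])+.5)/5.4-.5+[190,170]
for ims in ([(T,t)],[(S,s)],[(T,t),(S,s)]):
    f=lambda p:np.concatenate([(proj(d,world(p[:3],C)+[0,0,p[3]])-u).ravel() for d,u in ims])
    r=least_squares(f,[.5,-.05,0,0]);print(r.x.round(4),np.degrees(r.x[2]));print(r.fun.round(1))
p=r.x;np.save("p.npy",p)
for n,P in dict(mains=[-.008,.085,.09],tabC=[.051,0,.112],gen=[.032,-.085,.087],bench=[-.04,.05,.087]).items():
    w=world(p[:3],P)+[0,0,p[3]];print(n,w.round(4),(proj(T,w)-[185,160])*5.7,(proj(S,w)-[190,170])*5.4)
```

```text
[ 0.6154 -0.0669  0.0218 -0.0203] 1.2479552435986643
[ 0.3 -0.4 -0.4 -0.1  0.1  0.1  0.   0.3]
[ 0.6247 -0.0839  0.0207 -0.033 ] 1.1885024551859042
[ 0.  -0.2 -0.3  0.4  0.4 -0.1 -0.1 -0.1]
[ 0.6138 -0.0688  0.0225 -0.011 ] 1.2880582974153403
[ 0.3 -0.5  0.7 -0.3  1.2  0.7  0.1  0.9 -1.9  0.6 -0.8 -0.4  1.1 -0.4
 -0.6  1.5]
mains [[0.6039 0.016  0.079 ]] [[189.56319714 278.94250763]] [[268.02007549 363.49215251]]
tabC [[ 0.6648 -0.0676  0.101 ]] [[392.24307364 129.87473056]] [[274.58574974 172.49917326]]
gen [[ 0.6477 -0.153   0.076 ]] [[596.63005357 185.34817843]] [[404.17008399 119.59325946]]
bench [[ 0.5727 -0.0197  0.076 ]] [[273.76207714 356.04477963]] [[364.95531815 348.78953785]]
```

Each view alone puts the face about 20 mm or more lower, which fits the lack of contact. I'll go back to the mains rocker and feel for it downward in small steps.

```bash
python3 -m handwheel '0 0 3 0 0 0 0;0 0 5 0 0 0 0;-3 4 5 0 0 0 0;-6.1 7.8 5 0 0 0 0;-6.1 7.8 2 0 0 0 0;-6.1 7.8 -0.8 0 0 0 0;-6.1 7.8 -0.8 0 0 0 0'; for i in 1 2 ; do python3 -m handwheel '0 0 -0.1 0 0 0 0;0 0 -0.2 0 0 0 0;0 0 -0.2 0 0 0 0'|egrep 'pos|ft'; done
```

```text
time_s: 6.85
position: [0.5994, 0.0174, 0.0817]
tool_rot: [[1.0, 0.025, -0.008], [0.025, -1.0, 0.001], [-0.008, -0.002, -1.0]]
ft_force: [0.3, -0.1, -1.3]
grip_width: 0.0
gripper_force: 0.0
position: [0.6037, 0.0154, 0.0853]
ft_force: [-0.2, 0.6, -0.3]
position: [0.6027, 0.0159, 0.0822]
ft_force: [-0.7, -0.2, 0.1]
```

```bash
python3 -m handwheel '0 0 -0.2 0 0 0 0;0 0 -0.4 0 0 0 0;0 0 -0.4 0 0 0 0'|egrep 'pos|ft';python3 -m handwheel '0 0 -0.1 0 0 0 0;0 0 -0.2 0 0 0 0;0 0 -0.2 0 0 0 0'|egrep 'pos|ft'; python3 -m handwheel '0 0 -0.1 0 0 0 0;0 0 -0.2 0 0 0 0;0 0 -0.2 0 0 0 0'|egrep 'pos|ft'; python3 -m handwheel '0 0 -0.1 0 0 0 0;0 0 -0.2 0 0 0 0;0 0 -0.2 0 0 0 0'|egrep 'pos|ft'
```

```text
position: [0.6023, 0.0162, 0.0774]
ft_force: [0.8, 0.8, -0.6]
position: [0.6024, 0.0162, 0.0757]
ft_force: [0.4, 0.5, 0.7]
position: [0.6024, 0.0162, 0.0737]
ft_force: [0.1, 0.7, -0.3]
position: [0.6024, 0.0162, 0.0717]
ft_force: [0.1, -0.3, 0.1]
```

Run:
```python
from h import *
import cv2
S=get_image("scene");w=status.observe()["position"]
im=S["color"][195:260,195:281,::-1].astype(float)/255
im=(255*im**.45).astype(np.uint8);im=cv2.resize(im,None,fx=9,fy=9,interpolation=cv2.INTER_CUBIC)
for dz in(0,.02,.04,.06,.073):
    u=(proj(S,w+[0,0,dz])[0]-[195,195]+.5)*9;print(dz,u.round());cv2.circle(im,tuple(int(v) for v in u),3,(0,0,255),-1)
cv2.imwrite("pics/m5.png",im)
```

```text
0 [412. 403.]
0.02 [407. 361.]
0.04 [402. 318.]
0.06 [397. 273.]
0.073 [393. 244.]
```

View pics/m5.png

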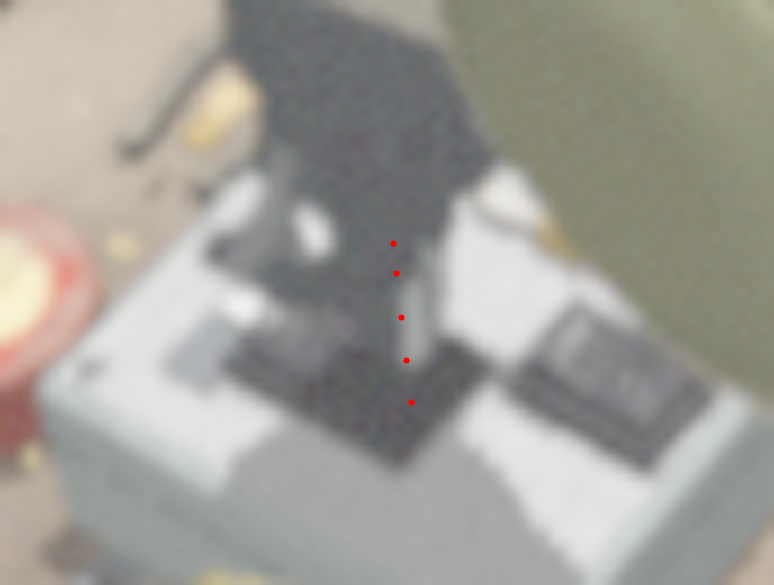

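The grey pad ends at (413,362), about 20 mm above the reported TCP at (412,403). It is laterally over the near half, so I'll keep feeling downward.

```bash
for k in 1; do python3 -m handwheel '0 0 -0.1 0 0 0 0;0 0 -0.2 0 0 0 0;0 0 -0.2 0 0 0 0'|egrep 'pos|ft';python3 -m handwheel '0 0 -0.1 0 0 0 0;0 0 -0.2 0 0 0 0;0 0 -0.2 0 0 0 0'|egrep 'pos|ft'; python3 -m handwheel '0 0 -0.1 0 0 0 0;0 0 -0.2 0 0 0 0;0 0 -0.2 0 0 0 0'|egrep 'pos|ft';  done
```

```text
position: [0.6024, 0.0162, 0.0697]
ft_force: [0.0, -0.0, -0.6]
position: [0.6024, 0.0162, 0.0677]
ft_force: [-0.2, 0.0, 0.3]
position: [0.6024, 0.0162, 0.0657]
ft_force: [-0.2, -0.2, 0.0]
```

```bash
python3 -m handwheel '0 0 -0.1 0 0 0 0;0 0 -0.2 0 0 0 0;0 0 -0.2 0 0 0 0'|egrep 'pos|ft';python3 -m handwheel '0 0 -0.1 0 0 0 0;0 0 -0.2 0 0 0 0;0 0 -0.2 0 0 0 0'|egrep 'pos|ft'
```

```text
position: [0.6024, 0.0162, 0.0637]
ft_force: [0.2, -0.0, 0.0]
position: [0.6024, 0.0162, 0.0617]
ft_force: [0.5, -0.4, 0.1]
```

```bash
python3 -m handwheel '0 0 -0.1 0 0 0 0;0 0 -0.2 0 0 0 0;0 0 -0.2 0 0 0 0'|egrep 'pos|ft';python3 -m handwheel '0 0 -0.1 0 0 0 0;0 0 -0.2 0 0 0 0;0 0 -0.2 0 0 0 0'|egrep 'pos|ft'
```

```text
position: [0.6023, 0.0161, 0.0602]
ft_force: [-2.6, -0.4, 4.2]
position: [0.6022, 0.0162, 0.0579]
ft_force: [-2.4, 0.1, 2.8]
```

```bash
python3 -m handwheel '0 0 -0.1 0 0 0 0;0 0 -0.2 0 0 0 0;0 0 -0.2 0 0 0 0'|egrep 'pos|ft';python3 -m handwheel '0 0 -0.1 0 0 0 0;0 0 -0.2 0 0 0 0;0 0 -0.2 0 0 0 0'|egrep 'pos|ft'
```

```text
position: [0.6026, 0.0162, 0.0555]
ft_force: [0.8, 0.2, -0.1]
position: [0.6025, 0.0162, 0.0536]
ft_force: [-0.3, -0.4, 0.1]
```

The force peaked and then vanished, so the rocker snapped over. I'll confirm the level stop.

```bash
python3 -m handwheel '0 0 -0.1 0 0 0 0;0 0 -0.2 0 0 0 0;0 0 -0.2 0 0 0 0'|egrep 'pos|ft';python3 -m handwheel '0 0 -0.1 0 0 0 0;0 0 -0.1 0 0 0 0;0 0 -0.1 0 0 0 0'|egrep 'pos|ft'
```

```text
position: [0.6027, 0.0162, 0.0527]
ft_force: [-2.0, 0.1, 7.1]
position: [0.6028, 0.0161, 0.0526]
ft_force: [-4.4, 1.5, 12.2]
```

Mains is off. The level top sits at TCP z≈0.0527, so all heights are 34 mm below nominal. On to the tab, with the tip at z≈0.060.

```bash
python3 -m handwheel '0 0 4 0 0 0 0;0 0 7 0 0 0 0;3 -4 7 0 0 0 0;6.4 -8 7 0 0 0 0;6.4 -12.4 7 0 0 0 0;6.4 -12.4 7 0 0 0 0;6.4 -12.4 7 0 0 0 0;6.4 -12.4 5 0 0 0 0'|egrep 'pos|ft'; python3 -m handwheel '0 0 -1 0 0 0 0;0 0 -2 0 0 0 0;0 0 -3 0 0 0 0;0 0 -3.7 0 0 0 0;0 0 -4.1 0 0 0 0;0 0 -4.1 0 0 0 0'|egrep 'pos|ft'
```

```text
position: [0.6681, -0.1092, 0.104]
ft_force: [0.9, 0.3, 0.8]
position: [0.6662, -0.1074, 0.0591]
ft_force: [0.8, 0.3, -0.0]
```

Clear of contact at z 0.059. Pushing left.

```bash
python3 -m handwheel '0 0.4 0 0 0 0 0;0 0.8 0 0 0 0 0;0 1.2 0 0 0 0 0;0 1.6 0 0 0 0 0;0 1.6 0 0 0 0 0'|egrep 'pos|ft'; python3 -m handwheel '0 0.3 0 0 0 0 0;0 0.6 0 0 0 0 0;0 0.9 0 0 0 0 0;0 0.9 0 0 0 0 0'|egrep 'pos|ft'
```

```text
position: [0.6667, -0.0911, 0.0605]
ft_force: [-0.6, 0.7, 0.7]
position: [0.6666, -0.0823, 0.0601]
ft_force: [-1.2, -0.6, 0.1]
```

```bash
python3 -m handwheel '0 0.3 0 0 0 0 0;0 0.6 0 0 0 0 0;0 0.6 0 0 0 0 0'|egrep 'pos|ft'; python3 -m handwheel '0 0.3 0 0 0 0 0;0 0.6 0 0 0 0 0;0 0.9 0 0 0 0 0'|egrep 'pos|ft'
```

```text
position: [0.6665, -0.0762, 0.0599]
ft_force: [0.2, -1.3, 1.1]
position: [0.6664, -0.0676, 0.0598]
ft_force: [-1.6, -2.3, 1.0]
```

Contact at about y=-0.077 with roughly 2–3 N, so the slide is moving.

```bash
python3 -m handwheel '0 0.3 0 0 0 0 0;0 0.6 0 0 0 0 0;0 0.9 0 0 0 0 0;0 0.9 0 0 0 0 0'|egrep 'pos|ft'; python3 -m handwheel '0 0.3 0 0 0 0 0;0 0.6 0 0 0 0 0;0 0.8 0 0 0 0 0;0 0.8 0 0 0 0 0'|egrep 'pos|ft'; python3 -m handwheel '0 0.2 0 0 0 0 0;0 0.4 0 0 0 0 0;0 0.4 0 0 0 0 0'|egrep 'pos|ft'
```

```text
position: [0.6664, -0.0645, 0.06]
ft_force: [-3.7, -25.8, -0.7]
position: [0.6664, -0.0642, 0.0602]
ft_force: [-5.3, -54.3, -2.2]
position: [0.6664, -0.064, 0.0603]
ft_force: [-7.3, -68.8, -3.8]
```

Hard stop. I'm backing off at once.

```bash
python3 -m handwheel '0 -2 0 0 0 0 0;0 -3 0 0 0 0 0;0 -3.5 0 0 0 0 0;0 -3.5 3 0 0 0 0;0 -3.5 7 0 0 0 0;-3 -7 9 0 0 0 0;-6 -11 9 0 0 0 0;-9 -15 9 0 0 0 0'|egrep 'pos|ft'; python3 -m handwheel '-4 -4 0 0 0 0 0;-8 -8 0 0 0 0 0;-8 -12 0 0 0 0 0;-8 -12 0 0 0 0 0'|egrep 'pos|ft'
python3 - <<'E'
from rig import get_image
import cv2,numpy as np
a=get_image("top")["color"][160:255,185:325,::-1];b=get_image("scene")["color"][172:267,188:328,::-1]
im=np.hstack([a,b]);cv2.imwrite("pics/m6raw.png",im);im=(255*(im/255.)**.6).astype(np.uint8)
im=np.vstack([a,b]);im=(255*(im/255.)**.6).astype(np.uint8)
cv2.imwrite("pics/m6.png",cv2.resize(np.vstack([im[:80],im[97:175]]),None,fx=3.75*1.0,fy=3.75,interpolation=cv2.INTER_CUBIC))
E
```

```text
position: [0.5913, -0.1763, 0.1511]
ft_force: [0.6, -0.6, -0.5]
position: [0.5099, -0.299, 0.1499]
ft_force: [1.4, -0.9, 0.2]
```

View pics/m6.png

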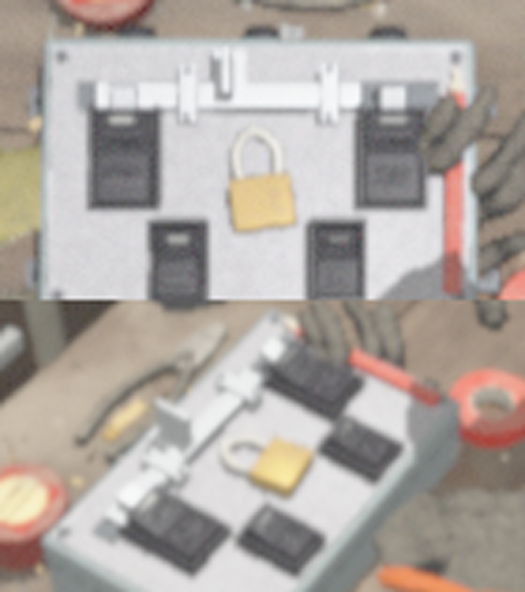

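The slide is across: the tab moved from about crop px 70–77 to 57–65, roughly 32 mm. The padlock and pencil are unmoved. The last stop was simply the end of travel. Now the generator rocker's far half at (0.651, -0.150).

```bash
python3 -m handwheel '3 3 0 0 0 0 0;6 6 0 0 0 0 0;9 9 0 0 0 0 0;12 12 0 0 0 0 0;14.1 14.9 0 0 0 0 0;14.1 14.9 0 0 0 0 0;14.1 14.9 -2 0 0 0 0;14.1 14.9 -4 0 0 0 0'|egrep 'pos|ft'; python3 -m handwheel '0 0 0 0 0 0 0;0 0 0 0 0 0 0'|egrep 'pos|ft'
```

```text
position: [0.6535, -0.1452, 0.1098]
ft_force: [-0.1, -0.7, 0.5]
position: [0.6521, -0.1466, 0.109]
ft_force: [-0.8, -0.9, 0.8]
```

```bash
python3 -m handwheel '-0.1 -0.3 -1.5 0 0 0 0;-0.1 -0.3 -3 0 0 0 0;-0.1 -0.3 -4 0 0 0 0;-0.1 -0.3 -4.5 0 0 0 0;-0.1 -0.3 -4.5 0 0 0 0'|egrep 'pos|ft'; python3 -m handwheel '0 0 -0.2 0 0 0 0;0 0 -0.4 0 0 0 0;0 0 -0.5 0 0 0 0;0 0 -0.5 0 0 0 0'|egrep 'pos|ft'; python3 -m handwheel '0 0 -0.1 0 0 0 0;0 0 -0.2 0 0 0 0;0 0 -0.3 0 0 0 0;0 0 -0.3 0 0 0 0'|egrep 'pos|ft'; python3 -m handwheel '0 0 -0.1 0 0 0 0;0 0 -0.2 0 0 0 0;0 0 -0.2 0 0 0 0'|egrep 'pos|ft'
```

```text
position: [0.6512, -0.1508, 0.0643]
ft_force: [0.9, 1.0, -0.1]
position: [0.6521, -0.1513, 0.0606]
ft_force: [1.3, 0.1, 4.0]
position: [0.6515, -0.1512, 0.0567]
ft_force: [0.6, 0.3, 0.5]
position: [0.6507, -0.151, 0.0538]
ft_force: [0.2, 0.9, -0.4]
```

Same signature: about 4 N, then release. I'll touch the stop lightly, then lift.

```bash
python3 -m handwheel '0 0 -0.1 0 0 0 0;0 0 -0.2 0 0 0 0;0 0 -0.2 0 0 0 0;0 0 -0.2 0 0 0 0'|egrep 'pos|ft'; python3 -m handwheel '0 0 3 0 0 0 0;0 0 6 0 0 0 0;0 0 9 0 0 0 0;-4 4 9 0 0 0 0;-7.6 8 9 0 0 0 0;-7.6 12 9 0 0 0 0;-7.6 13.3 9 0 0 0 0;-7.6 13.3 9 0 0 0 0'|egrep 'pos|ft'
```

```text
position: [0.6511, -0.1512, 0.0527]
ft_force: [-1.1, 1.2, 3.6]
position: [0.5736, -0.013, 0.143]
ft_force: [0.3, 0.1, -0.2]
```

```bash
python3 -m handwheel '0.1 0 -3 0 0 0 0;0.1 0 -6 0 0 0 0;0.1 0 -7.8 0 0 0 0;0.1 0 -7.8 0 0 0 0;0.1 0 -8 0 0 0 0'|egrep 'pos|ft'; python3 -m handwheel '0 0 -0.1 0 0 0 0;0 0 -0.3 0 0 0 0;0 0 -0.5 0 0 0 0;0 0 -0.5 0 0 0 0'|egrep 'pos|ft'; python3 -m handwheel '0 0 -0.1 0 0 0 0;0 0 -0.2 0 0 0 0;0 0 -0.3 0 0 0 0;0 0 -0.3 0 0 0 0'|egrep 'pos|ft'; python3 -m handwheel '0 0 -0.1 0 0 0 0;0 0 -0.2 0 0 0 0;0 0 -0.2 0 0 0 0'|egrep 'pos|ft'
```

```text
position: [0.5765, -0.0184, 0.0626]
ft_force: [-0.3, -0.7, -0.2]
position: [0.5771, -0.0184, 0.0585]
ft_force: [0.7, -0.1, 2.6]
position: [0.577, -0.0183, 0.0552]
ft_force: [0.7, -0.6, 1.1]
position: [0.576, -0.0181, 0.0527]
ft_force: [-0.7, 0.1, 2.9]
```

```bash
python3 -m handwheel '0 0 -0.1 0 0 0 0;0 0 -0.1 0 0 0 0;0 0 -0.1 0 0 0 0'|egrep 'pos|ft'; python3 -m handwheel '0 0 3 0 0 0 0;0 0 6 0 0 0 0;0 0 9 0 0 0 0;-3 -4 9 0 0 0 0;-6 -8 9 0 0 0 0;-8 -12 9 0 0 0 0;-8 -16 9 0 0 0 0;-8 -20 9 0 0 0 0'|egrep 'pos|ft';python3 -m handwheel '0 -4 0 0 0 0 0;0 -8 0 0 0 0 0;0 -10 0 0 0 0 0;0 -10 0 0 0 0 0'
python3 - <<'E'
from rig import get_image
import cv2,numpy as np
o=cv2.imread("pics/m6raw.png").mean(2)
a=get_image("top")["color"][160:255,185:325];b=get_image("scene")["color"][172:267,188:328]
n=np.hstack([a,b]).mean(2);i0=cv2.imread("pics/top0.png")[160:255,185:325].mean(2)
R=dict(mains=(24,29,42,55),gen=(95,29,113,55),bench=(40,59,55,80),spare=(82,59,97,80),tab=(56,12,80,26))
for k,(x0,y0,x1,y1) in R.items():
    f=lambda A:A[y0:y1,x0:x1].mean(1).reshape(-1)[::3].round().astype(int)
    print(k,"start",f(i0),"\n  before",f(o),"\n  now",f(n))
E
```

```text
position: [0.5761, -0.0182, 0.0526]
ft_force: [-2.7, 0.7, 11.4]
position: [0.4951, -0.2048, 0.1416]
ft_force: [1.5, 0.4, 0.6]
time_s: 21.33
position: [0.4961, -0.3078, 0.1405]
tool_rot: [[1.0, 0.019, -0.001], [0.019, -1.0, -0.0], [-0.001, 0.0, -1.0]]
ft_force: [-0.2, 0.3, -0.7]
grip_width: -0.0
gripper_force: 0.0
mains start [97 73 61 69 50 48 49 48 49] 
  before [92 80 53 45 57 59 63 65 53] 
  now [93 82 53 46 59 60 64 65 52]
gen start [100  87  63  56  76  78  77  87  67] 
  before [80 81 60 51 71 73 73 80 62] 
  now [98 78 67 82 53 51 50 48 48]
bench start [71 64 58 53 71 72 68] 
  before [66 60 54 50 65 67 64] 
  now [68 73 67 61 47 48 44]
spare start [76 63 55 57 76 79 76] 
  before [71 59 50 53 71 73 70] 
  now [71 60 52 54 72 74 71]
tab start [207 210 209 211 227] 
  before [192 198 193 195 218] 
  now [194 200 195 197 219]
```

The brightness profiles show mains flipped to off, generator and bench flipped to on, and the spare and slide unchanged. Handing in.

```bash
python3 -c "
from rig import env;print(env.close_job())"
```

```text
the job is handed in; nothing more can be done
None
```

I've handed the job in with the panel changed over to the generator. In order, mains went off, the slide fully left, the generator on and the bench sockets on; the spare rocker stayed off and nothing loose was seen to shift. The slide push peaked at about 69 N against its end stop, under the 80 N limit, and handing in returned no verdict.

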